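# Tip the avalanche transceiver back into its cubby and shut the acrylic door

### The arm

A 7-joint arm with a two-finger parallel gripper is mounted at the origin on the work surface. World frame = base frame: x ahead of the robot, y to its left, z up, the work surface at z = 0. Lengths are in m, angles in rad, forces in N, time in s.
With the tool pointing down it reaches from about 0.425 to 0.925 m from the base axis. Payload 6.8 kg.
Tool frame: the origin (TCP) lies midway between the tips of the shut fingers; the grasp point (between the pads) lies 19 mm behind it (r.grip_depth is the distance from the TCP to the grasp point, in m); z points along the fingers, y is the line along which they close (so a half turn about z gives the same grasp; the last joint's range is limited). The gripper opens to 85 mm and grips with 20 to 120 N. Pads are 22 mm wide; open, the fingers measure 114 mm over their backs; the gripper's body (76 mm by 85 mm) begins 54 mm behind the grasp point. The pads swing forward as they close: fully open they stand 13 mm farther back than shut.
Start: joints at [-1.344, 0.477, 0.022, 1.555, -0.011, 1.109, -0.083], TCP at [0.222, 0.638, 0.231] pointing down, gripper open.
Joint ranges: [-2.96, 2.96], [-0.34, 2.1], [-1.41, 1.46], [0.24, 2.44], [-1.37, 4.51], [0.17, 1.92], [-2.96, 2.96]. Speed limits (rad/s): [2.39, 2.39, 3.14, 3.14, 3.14, 3.14, 3.14].

### API

Orientations are given as a rotation vector (axis times angle).
In Python, from bench import telemetry, grab_frame, calibration, order, silhouettes, r gives the robot as it stands.
- The arm moves only by the tool apply_moves, never from a script. Its argument "moves" is a list of rows, each a list of 7 numbers: the turn, a rotation vector about the tool's x, y, z scaled (see below), then the shift along the tool's x, y, z scaled (see below), then the opening, from -1 (shut) to 1 (fully open). A call has exactly 8 rows; each row shifts and turns the commanded pose from where the row before left it, along the tool's axes as they then stand; what a row does not reach is not made up. The controller multiplies each number of a shift by 1000 mm and each number of a turn by 6 degrees. A row lasts 1/12 s, in which the tool goes at most 41.7 mm and 7.16 degrees, less where a joint would pass 70% of its speed; a pose out of reach is approached as far as the arm can. A call with a number of a shift or a turn outside -1 to 1 is refused whole. A call with a gripper value outside its range is refused whole. The fingers move at their own pace and stop on an object; "grip_force" is the grip in N (left out, the last holds). Time passes only in rows, so rows that do not move let the fingers close, or fill a call up. It gives the time, the measured TCP pose, the force, the opening and the grip force at its end, in the units of the state.
- telemetry.get_obs(): the state, without advancing time (a new reading comes with each control period).
- grab_frame(name): name is "side" or "top"; returns the picture (420x560x3 uint8, blue, green, red); there is no depth.
- calibration(name): a dict with "fx", "fy", "cx", "cy" (pixels), "k1" (the pictures are not rectified: a ray, as slopes to the right and down, at radius r is drawn at 1 + k1 r^2 times it, then the intrinsics apply), "world_from_camera" (4x4, takes a point from camera to world coordinates). Camera axes: x right, y down, z forward; pixel columns grow to the right and rows downward; lengths in m; the calibration is good to about 2 mm. A picture is of the moment at which its call begins. calibration takes no time and is no camera call.
- order.hand_in(): hands the job in; it is judged then, once.
Trained networks look in the newest picture that a camera, given by its name, has taken for a name from the list of things; names that differ only in an ending like _2 or _b are one class to them, and where a whole thing is asked for, a point or a joint stands for the part that bears it (a point fixed in the world has none). Each returns a list of dicts, best first, with "p" (0 to 1); they miss things now and then, are a little off and sometimes report something else, mostly with a low value. They report only what shows in the picture. A call takes as long as a camera call. They do not tell look-alikes from the thing itself.
- silhouettes(thing, camera): "mask" (420x560 bool, what is visible of it) and "extent" ([centre column, centre row, width, height] in pixels, round what is visible of it).
The state is a dict: "clock": time; "joints": joint angles; "qvel": joint speeds; "tau": joint torques, N m; "tcp_pos": TCP position; "orientation": TCP orientation; "contact_force": force on the tool from outside, world axes, zero at the start; "moment": the same for the moment, N m; "grip_width": finger opening in m; "gripper_force": force on a finger pad.
Only numpy, scipy, OpenCV 4.12 (cv2) and the standard library are available. Lean on these libraries where they do the work, as an engineer would, in place of code of your own. Each camera call takes 0.05 s, during which the arm holds its last target. There are 200 camera calls.

### The job

The orange avalanche transceiver has been left standing in the doorway of the cubby. With the fingertips, push it over backwards so that it lies flat on its back, screen up, inside the cubby clear of the door track, then push the sliding acrylic door fully shut (it has an orange tab to push on). Do not pick anything up, and leave the other gear where it lies.

Things in the scene. Friction and masses are not known exactly. Their poses are not given: they have to be found in the camera images.
- transceiver: Orange rounded block 32 (its x) by 70 (y) by 118 mm (z), black top band, 0.2 kg, loose. Origin: centre of its 32 x 70 mm foot; z points to its top end, the -x face has the screen. It starts standing across the door track, screen towards the robot. It tips once its top is pushed about 25 mm to its +x, then falls by itself; on its back its x axis points down, z roughly into the cubby.
- transceiver_mid (a point): The middle of the transceiver's body, 59 mm along its z from the origin (16 mm above the slate when it lies on its back).
- cubby: Fixed wooden cubby, open-topped, walls 70 mm high, no floor of its own (slate, z = 0). Origin on the slate in the door line, mid-doorway; +x points inwards, y along the door. Behind the doorway a bay from y = -100 to +100 mm reaches to the back wall at x = +175 mm. A second bay behind a fixed clear pane lies at y = +112 to +312 mm.
- door (a joint): Sliding clear acrylic door, 6 mm thick (x = -3 to +3 mm of the cubby), 204 mm wide, 70 mm high. Value in m: 0 = fully shut over the doorway, against its stop; about 0.2 = fully open, slid towards the cubby's +y in front of the second bay. It slides against about 1.5 N of friction and stays where it is left.
- door_tab (a point): Centre of the door's orange push tab, an upright block 36 mm (x, standing out from the door's front towards the robot, cubby x = -39 to -3 mm) by 12 mm (y) by 50 mm (z = 17 to 67 mm). It moves with the door: at cubby y = -80 mm + the joint value.
- carabiner: Bystander: yellow carabiner lying flat in front of the cubby, about 103 x 60 x 10 mm; origin near its middle on the slate.
- rappel_ring: Bystander: dull steel rappel ring lying flat in front of the cubby, 48 mm across, 10 mm thick; origin at its centre on the slate.
- quick_link: Bystander: stainless triangular quick link lying flat in front of the cubby, about 56 x 60 x 12 mm; origin near its middle on the slate.
- loupe: Bystander: brass loupe with walnut handle lying flat in front of the cubby, 111 mm long along its x, 42 mm wide, 12 mm thick; origin near its middle on the slate.
- figure_eight: Bystander: blue figure-eight descender lying in the cubby's second bay, about 98 x 60 x 12 mm; origin near its middle on the slate.
Mind the look-alikes: they are no part of the job. Of the things like the transceiver, leave any that is grey or purple; of the rest the smaller one is meant.

How it is judged:
By the outcome, as a careful person would: the job done as asked, in the order asked, and still so for the second after the job is handed in, with the robot touching nothing.
It also fails if it takes over 48 s, if anything falls off the work surface, if the arm or the gripper's body presses on something with over 40 N, if the wrist force passes 120 N, or if a joint passes its speed limit or range.

## Working session

There is one attempt and no reset: what is moved stays moved. The work goes in short steps, Python scripts to look and compute and a tool call to move; the robot and the scene stay as the last step left them, time stands still between calls to the robot, and variables do not carry over. Pictures are saved under pics/ and viewed, at most 10 in all, crops included, and the job is handed in when it is done.

Besides the shell and the picture viewer there is one more tool, called after ">>>" as name(argument=value, ...) on one line, values as JSON. apply_moves: Moves the arm, as the interface text tells. Its arguments: {"type":"object","properties":{"moves":{"type":"array"},"grip_force":{"type":"number"}},"required":["moves"]}

```bash
mkdir -p pics
cat > h.py <<'E'
import numpy as np, cv2
from bench import telemetry, grab_frame, calibration, order, silhouettes, r
from scipy.spatial.transform import Rotation as R
def ray(n,u,v):
    c=calibration(n);K=np.array([[c['fx'],0,c['cx']],[0,c['fy'],c['cy']],[0,0,1.]])
    p=cv2.undistortPoints(np.array([[[u,v]]],float),K,np.array([c['k1'],0,0,0.]))[0,0]
    T=np.array(c['world_from_camera']);d=T[:3,:3]@np.array([p[0],p[1],1]);return T[:3,3],d
def at(n,u,v,z):
    o,d=ray(n,u,v);return o+d*(z-o[2])/d[2]
def proj(n,P):
    c=calibration(n);T=np.array(c['world_from_camera']);q=(np.atleast_2d(P)-T[:3,3])@T[:3,:3]
    s=q[:,:2]/q[:,2:];s=s*(1+c['k1']*(s**2).sum(1,keepdims=True));return s*[c['fx'],c['fy']]+[c['cx'],c['cy']]
E
python3 - <<'E'
from h import *
for n in('side','top'):
    cv2.imwrite(f'pics/{n}0.png',grab_frame(n)); print(n,np.round(calibration(n)['world_from_camera'],3).tolist())
    for t in('transceiver','door','door_tab','cubby'):
        for d in silhouettes(t,n): print(t,round(d['p'],2),np.round(d['extent']))
print(telemetry.get_obs())
E
```

```text
side [[0.999, -0.03, 0.034, 0.47], [-0.044, -0.465, 0.884, -0.892], [-0.011, -0.885, -0.465, 0.536], [0.0, 0.0, 0.0, 1.0]]
transceiver 0.84 [146. 268.  62. 104.]
transceiver 0.71 [296. 240.  26.  70.]
transceiver 0.62 [325. 302.  54.  80.]
transceiver 0.55 [410. 293.  49. 117.]
door 0.97 [279. 208.  18.  63.]
door_tab 0.64 [277. 207.  17.  59.]
cubby 0.82 [336. 234. 136. 134.]
top [[0.019, -0.975, 0.222, 0.268], [-1.0, -0.019, 0.001, -0.026], [0.003, -0.222, -0.975, 1.103], [0.0, 0.0, 0.0, 1.0]]
transceiver 0.96 [361. 319.  54.  48.]
transceiver 0.85 [306. 188.  38.  34.]
transceiver 0.72 [398. 179.  37.  44.]
transceiver 0.69 [402. 114.  63.  61.]
door 0.88 [220. 201.  99.  26.]
door_tab 0.9 [222. 203.  96.  21.]
cubby 0.65 [255. 158. 218. 110.]
{'clock': 0.5, 'joints': array([-1.34412316,  0.47705843,  0.02244091,  1.55542495, -0.01151548,
        1.10931038, -0.08307748]), 'qvel': array([-0.0007532 , -0.00191112, -0.00035385, -0.00023822, -0.00030111,
        0.00220008,  0.00019244]), 'tau': array([-1.14881055e-03, -5.95797336e+01,  1.60487194e+00, -2.81290019e+01,
        1.24546979e-02,  2.44998904e-03, -9.13228831e-06]), 'tcp_pos': array([0.22178894, 0.63751946, 0.23125894]), 'orientation': array([-5.23471291e-01, -3.09766046e+00,  1.11756714e-04]), 'contact_force': array([ 0.00875802,  0.23466523, -0.88625329]), 'moment': array([-0.08122118,  0.04033733,  0.00867812]), 'gripper_force': 0.0, 'grip_width': 0.0856599125676262}
```

View pics/side0.png

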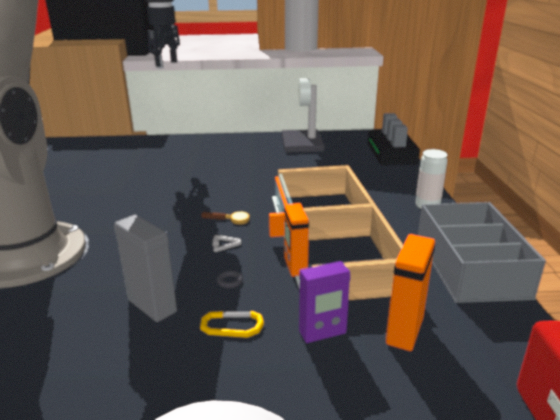

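View pics/top0.png

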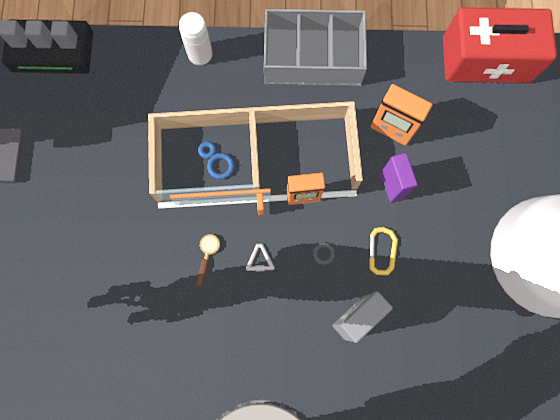

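Candidates: grey at side (146,268) / top (361,319). Small orange, in the doorway, at side (296,240) / top (306,188). Purple at side (325,302) / top (398,179). Large orange at side (410,293) / top (402,114). I pick the small orange one in the doorway and check it in a close crop.

```bash
cat > fit.py <<'E'
from h import *
from scipy.optimize import minimize
def hullmask(n,P):
    m=np.zeros((420,560),np.uint8);q=cv2.convexHull(np.round(proj(n,P)*16).astype(np.int32));cv2.fillConvexPoly(m,q,1,shift=4);return m>0
def box(x,y,yaw):
    B=np.array([[a,b,c] for a in(-.016,.016) for b in(-.035,.035) for c in(0,.118)]);return R.from_euler('z',yaw).apply(B)+[x,y,0]
E
python3 - <<'E'
from fit import *
i=grab_frame('top');cv2.imwrite('pics/crop.png',cv2.resize(i[92:222,140:370],None,fx=3.4,fy=3.4,interpolation=cv2.INTER_CUBIC))
M={}
for n,c in(('top',(306,188)),('side',(296,240))):
    if n=='side': grab_frame(n)
    M[n]=min(silhouettes('transceiver',n),key=lambda d:np.hypot(*(np.array(d['extent'][:2])-c)))
    print(M[n]['extent'],M[n]['p'])
def cost(p):
    s=0
    for n in M:
        h=hullmask(n,box(*p));m=M[n]['mask'];s+=1-(h&m).sum()/(h|m).sum()
    return s
x0=at('top',306,188,.06)
best=min((minimize(cost,[x0[0],x0[1],a],method='Nelder-Mead',options=dict(initial_simplex=[[x0[0],x0[1],a],[x0[0]+.02,x0[1],a],[x0[0],x0[1]+.02,a],[x0[0],x0[1],a+.3]])) for a in(-.4,-.2,0,.2,.4)),key=lambda r:r.fun)
print(best.x,best.fun)
for nm,u,v,z in(('trackL',158,205,0),('trackR',357,194,0),('backR',353,103,.07),('backL',150,114,.07),('frontR',359,187,.07),('frontL',152,198,.07),('tab',262,203,.067)): print(nm,np.round(at('top',u,v,z),4))
E
```

```text
[304.7, 189.6, 36.4, 30.9] 0.83
[295.8, 237.7, 23.7, 78.4] 0.76
[ 0.54073435 -0.07961661  0.06612454] 0.15837951659367777
trackL [0.5159 0.2319 0.    ]
trackR [ 0.5487 -0.1982  0.    ]
backR [ 0.7295 -0.1819  0.07  ]
backL [0.6961 0.2459 0.07  ]
frontR [ 0.5457 -0.1916  0.07  ]
frontL [0.5145 0.2287 0.07  ]
tab [0.5091 0.0055 0.067 ]
```

View pics/crop.png

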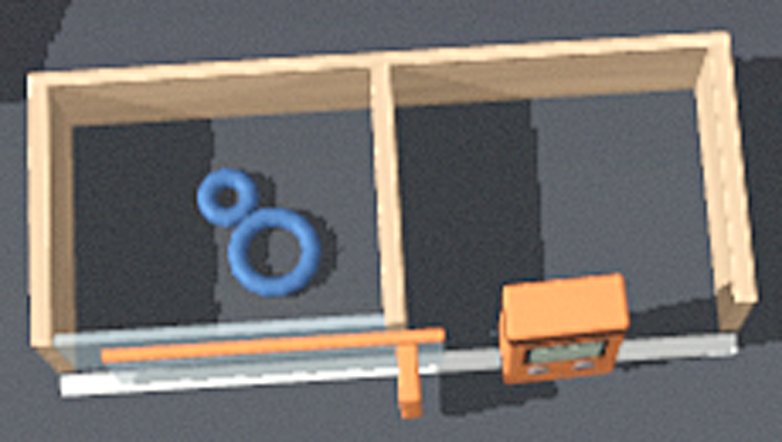

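The crop shows the small orange block with its screen towards the robot, standing across the white track at crop (565,330). The door's tab is at crop (410,375), and the door is about 0.18 open. The cubby yaw is about 0.076 and its origin about (0.5345, -0.088). First I shut the fingers and turn the tool to line up with the cubby.

>>> apply_moves(moves=[[0, 0, -0.98, 0, 0, 0, -1], [0, 0, -0.98, 0, 0, 0, -1], [0, 0, -0.98, 0, 0, 0, -1], [0, 0, -0.98, 0, 0, 0, -1], [0, 0, 0, -0.02, -0.03, 0, -1], [0, 0, 0, -0.024, -0.033, 0, -1], [0, 0, 0, -0.024, -0.033, 0, -1], [0, 0, 0, -0.024, -0.033, 0, -1]])

```text
clock: 1.37
tcp_pos: [0.3241, 0.5145, 0.2314]
orientation: [-0.12, 3.139, 0.0]
contact_force: [0.4, -0.6, 0.4]
grip_width: -0.0003
gripper_force: 0.0
```

>>> apply_moves(moves=[[0, 0, 0, -0.024, -0.033, 0, -1], [0, 0, 0, -0.024, -0.033, 0, -1], [0, 0, 0, -0.024, -0.033, 0, -1], [0, 0, 0, -0.024, -0.033, 0, -1], [0, 0, 0, 0, -0.04, 0, -1], [0, 0, 0, 0, -0.04, 0, -1], [0, 0, 0, 0, -0.04, 0, -1], [0, 0, 0, 0, -0.04, 0, -1]])

```text
clock: 2.03
tcp_pos: [0.4411, 0.23, 0.2315]
orientation: [-0.118, 3.139, 0.001]
contact_force: [1.0, 0.1, -0.0]
grip_width: 0.0001
gripper_force: 0.0
```

```bash
cat >> h.py <<'E'
O=np.array([.5345,-.0879,0]);C=R.from_euler('z',.076)
def where():
    s=telemetry.get_obs();T=R.from_rotvec(s['orientation']).as_matrix()
    print('t',round(s['clock'],2),'cubby pos',np.round(C.inv().apply(s['tcp_pos']-O),4),'world',np.round(s['tcp_pos'],4),'F',np.round(C.inv().apply(s['contact_force']),2),'w',round(s['grip_width'],4))
    print(np.round(C.inv().as_matrix()@T,3).tolist(),np.round(s['joints'],2))
E
python3 -c "from h import *;where()"
```

```text
t 2.03 cubby pos [-0.069   0.3241  0.2315] world [0.4411 0.23   0.2315] F [ 1.    0.06 -0.03] w 0.0001
[[-1.0, 0.001, 0.0], [0.001, 1.0, 0.0], [-0.0, 0.0, -1.0]] [-0.68  0.18  0.08  1.98 -0.02  0.98  1.06]
```

>>> apply_moves(moves=[[0, 0, 0, 0, -0.0395, 0, -1], [0, 0, 0, 0, -0.0395, 0, -1], [0, 0, 0, 0, -0.0395, 0, -1], [0, 0, 0, 0, -0.0395, 0, -1], [0, 0, 0, 0, -0.0395, 0, -1], [0, 0, 0, 0, -0.0395, 0, -1], [0, 0, 0, 0, -0.0395, 0, -1], [0, 0, 0, 0, -0.0395, 0, -1]])

```text
clock: 2.7
tcp_pos: [0.4649, -0.0851, 0.2318]
orientation: [-0.119, 3.138, 0.0]
contact_force: [1.1, 0.4, 0.3]
grip_width: 0.0002
gripper_force: 0.0
```

>>> apply_moves(moves=[[0, 0, 0, 0, 0, 0.025, -1], [0, 0, 0, 0, 0, 0.03, -1], [0, 0, 0, 0, 0, 0.03, -1], [0, 0, 0, 0, 0, 0.025, -1], [0, 0, 0, 0, 0, 0.016, -1], [0, 0, 0, 0, 0, 0, -1], [0, 0, 0, 0, 0, 0, -1], [0, 0, 0, 0, 0, 0, -1]])

```text
clock: 3.37
tcp_pos: [0.4659, -0.0833, 0.1063]
orientation: [-0.119, 3.138, -0.0]
contact_force: [1.2, 0.1, 0.3]
grip_width: 0.0001
gripper_force: 0.0
```

Run:
```python
from h import *
where()
a=grab_frame('top')[92:292,200:400];b=grab_frame('side')[130:330,200:400]
cv2.imwrite('pics/pre.png',cv2.resize(np.hstack([a,b]),None,fx=2,fy=2,interpolation=cv2.INTER_CUBIC))
```

```text
t 3.37 cubby pos [-0.0681  0.0098  0.1063] world [ 0.4659 -0.0833  0.1063] F [1.21 0.   0.26] w 0.0001
[[-1.0, 0.0, 0.002], [0.0, 1.0, -0.0], [-0.002, -0.0, -1.0]] [-0.21  0.33  0.3   2.16 -0.16  0.67  1.85]
```

View pics/pre.png

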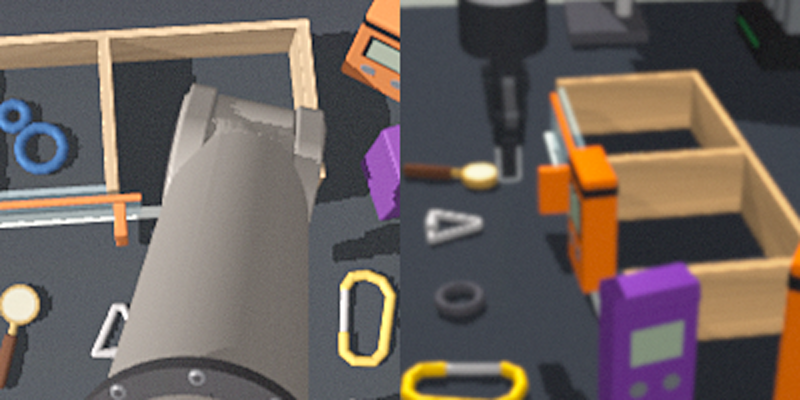

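The side crop shows the shut fingers at crop (505,150), in front of the standing transceiver at (590,215). Nothing is touched yet. Now I push the top over slowly.

>>> apply_moves(moves=[[0, 0, 0, -0.015, 0, 0, -1], [0, 0, 0, -0.015, 0, 0, -1], [0, 0, 0, -0.008, 0, 0, -1], [0, 0, 0, -0.008, 0, 0, -1], [0, 0, 0, -0.008, 0, 0, -1], [0, 0, 0, -0.008, 0, 0, -1], [0, 0, 0, -0.008, 0, 0, -1], [0, 0, 0, -0.008, 0, 0, -1]])

```text
clock: 4.13
tcp_pos: [0.5433, -0.0772, 0.1053]
orientation: [0.119, -3.139, -0.0]
contact_force: [0.6, 0.9, 0.4]
grip_width: -0.0001
gripper_force: 0.0
```

>>> apply_moves(moves=[[0, 0, 0, -0.008, 0, 0, -1], [0, 0, 0, -0.006, 0, 0, -1], [0, 0, 0, 0, 0, 0, -1], [0, 0, 0, 0, 0, 0, -1], [0, 0, 0, 0, 0, 0, -1], [0, 0, 0, 0, 0, 0, -1], [0, 0, 0, 0, 0, 0, -1], [0, 0, 0, 0, 0, 0, -1]])

```text
clock: 4.8
tcp_pos: [0.5564, -0.0762, 0.1053]
orientation: [0.119, -3.139, -0.0]
contact_force: [-0.2, 0.3, 0.2]
grip_width: 0.0004
gripper_force: 0.0
```

Run:
```python
from h import *
where()
b=grab_frame('side')[130:330,200:400]
cv2.imwrite('pics/push.png',cv2.resize(b,None,fx=2.5,fy=2.5,interpolation=cv2.INTER_CUBIC))
```

```text
t 4.8 cubby pos [0.0227 0.01   0.1053] world [ 0.5564 -0.0762  0.1053] F [-0.17  0.3   0.24] w 0.0004
[[-1.0, 0.0, -0.0], [0.0, 1.0, 0.0], [0.0, 0.0, -1.0]] [-0.2   0.46  0.29  1.95 -0.19  0.75  1.84]
```

View pics/push.png

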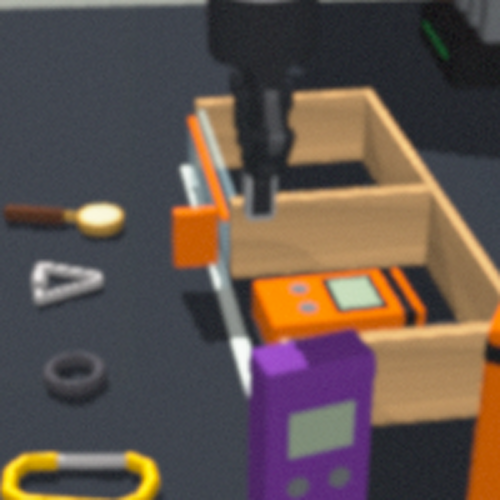

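The transceiver lies on its back with the screen up at crop (330,300), and the track runs through (235,330). Next I measure its gap to the track.

```bash
cat > lie.py <<'E'
from fit import *
def lie(cams=('side',)):
    M={}
    for n in cams:
        grab_frame(n);L=silhouettes('transceiver',n);c=proj(n,C.apply([[.085,0,.016]])+O)[0]
        d=min(L,key=lambda d:np.hypot(*(np.array(d['extent'][:2])-c)));M[n]=d['mask'];print(n,d['extent'],d['p'],c)
    S=np.array([[a,b,z] for a in(0,.118) for b in(-.035,.035) for z in(0,.032)])
    pur=max(silhouettes('transceiver','side'),key=lambda d:0)['mask'] if 0 else None
    def B(p): return C.apply(R.from_euler('z',p[2]).apply(S)+[p[0],p[1],0])+O
    def cost(p):
        s=0
        for n in M:
            h=hullmask(n,B(p));m=M[n]
            if n=='side': h=h.copy();h[262:]=0;m=m.copy();m[262:]=0
            s+=1-(h&m).sum()/(h|m).sum()
        return s
    b=min((minimize(cost,[.03,.008,a],method='Nelder-Mead',options=dict(initial_simplex=[[.03,.008,a],[.05,.008,a],[.03,.028,a],[.03,.008,a+.2]])) for a in(-.2,0,.2)),key=lambda r:r.fun)
    print('foot x,y,yaw cubby',b.x,b.fun)
E
python3 -c "
from lie import *
lie(('side',));grab_frame('side')
for d in silhouettes('door_tab','side')[:2]: print(d['p'],d['extent'])"
```

```text
side [335.9, 253.1, 73.3, 33.8] 0.69 [336.5623254 258.2646037]
foot x,y,yaw cubby [0.02382997 0.00602294 0.027359  ] 0.03610354223433243
0.64 [280.4, 210.9, 22.7, 62.6]
```

>>> apply_moves(moves=[[0, 0, 0, 0.03, 0, 0, -1], [0, 0, 0, 0.03, 0, 0, -1], [0, 0, 0, 0.02, 0, 0, -1], [0, 0, 0, 0, 0, 0, -1], [0, 0, 0, 0, 0, 0, -1], [0, 0, 0, 0, 0, 0, -1], [0, 0, 0, 0, 0, 0, -1], [0, 0, 0, 0, 0, 0, -1]])

```text
clock: 5.72
tcp_pos: [0.4781, -0.0821, 0.1054]
orientation: [-0.12, 3.138, -0.0]
contact_force: [-0.6, -0.8, -0.2]
grip_width: 0.0
gripper_force: 0.0
```

Run:
```python
from lie import *
where();lie(('side','top'))
```

```text
t 5.72 cubby pos [-0.0558  0.0101  0.1054] world [ 0.4781 -0.0821  0.1054] F [-0.71 -0.79 -0.18] w 0.0
[[-1.0, -0.0, 0.001], [-0.0, 1.0, -0.0], [-0.001, -0.0, -1.0]] [-0.21  0.35  0.3   2.13 -0.16  0.68  1.85]
side [335.6, 252.2, 70.2, 32.4] 0.77 [336.5623254 258.2646037]
top [287.0, 142.9, 5.7, 14.8] 0.55 [303.86215963 159.69758526]
foot x,y,yaw cubby [0.02410788 0.0038978  0.06593394] 0.9846364123649926
```

The foot is about 24 mm inside the door line. I nudge it roughly 12 mm further in for margin.

>>> apply_moves(moves=[[0, 0, 0, 0, -0.004, 0.025, -1], [0, 0, 0, 0, 0, 0.025, -1], [0, 0, 0, 0, 0, 0.02, -1], [0, 0, 0, 0, 0, 0.015, -1], [0, 0, 0, -0.02, 0, 0, -1], [0, 0, 0, -0.02, 0, 0, -1], [0, 0, 0, -0.01, 0, 0, -1], [0, 0, 0, -0.008, 0, 0, -1]])

```text
clock: 6.58
tcp_pos: [0.5364, -0.0816, 0.0203]
orientation: [-0.12, 3.139, -0.0]
contact_force: [-0.7, 0.2, 0.1]
grip_width: -0.0003
gripper_force: 0.0
```

>>> apply_moves(moves=[[0, 0, 0, -0.006, 0, 0, -1], [0, 0, 0, -0.006, 0, 0, -1], [0, 0, 0, -0.006, 0, 0, -1], [0, 0, 0, -0.005, 0, 0, -1], [0, 0, 0, 0, 0, 0, -1], [0, 0, 0, 0, 0, 0, -1], [0, 0, 0, 0, 0, 0, -1], [0, 0, 0, 0, 0, 0, -1]])

```text
clock: 7.25
tcp_pos: [0.5578, -0.0801, 0.0203]
orientation: [-0.119, 3.139, 0.0]
contact_force: [-0.1, 0.2, 0.2]
grip_width: 0.0001
gripper_force: 0.0
```

Run:
```python
from lie import *
where();lie(('side',))
```

```text
t 7.25 cubby pos [0.0238 0.006  0.0203] world [ 0.5578 -0.0801  0.0203] F [-0.13  0.25  0.15] w 0.0001
[[-1.0, 0.0, 0.0], [0.0, 1.0, 0.0], [-0.0, 0.0, -1.0]] [-0.15  0.59  0.24  1.98 -0.24  0.59  1.9 ]
side [341.8, 250.5, 66.3, 25.4] 0.64 [336.5623254 258.2646037]
foot x,y,yaw cubby [ 0.03313601  0.00570698 -0.03116089] 0.0919943820224719
```

The foot is now about 33 mm inside. I back out, rise, and go round to the far side of the tab.

>>> apply_moves(moves=[[0, 0, 0, 0.025, 0, 0, -1], [0, 0, 0, 0.025, 0, 0, -1], [0, 0, 0, 0.025, 0, 0, -1], [0, 0, 0, 0.01, 0, -0.03, -1], [0, 0, 0, 0, 0, -0.04, -1], [0, 0, 0, 0, 0, -0.04, -1], [0, 0, 0, 0, 0.03, -0.01, -1], [0, 0, 0, 0, 0.03, 0, -1]])

```text
clock: 8.02
tcp_pos: [0.4712, -0.0276, 0.1441]
orientation: [-0.111, 3.132, 0.001]
contact_force: [0.3, 0.6, -0.4]
grip_width: 0.0
gripper_force: 0.0
```

>>> apply_moves(moves=[[0, 0, 0, 0, 0.035, 0, -1], [0, 0, 0, 0, 0.035, 0, -1], [0, 0, 0, 0, 0.025, 0, -1], [0, 0, 0, -0.02, 0, 0, -1], [0, 0, 0, -0.015, 0, 0, -1], [0, 0, 0, 0, 0, 0, -1], [0, 0, 0, 0, 0, 0, -1], [0, 0, 0, 0, 0, 0, -1]])

```text
clock: 8.68
tcp_pos: [0.4954, 0.0701, 0.14]
orientation: [0.118, -3.138, 0.0]
contact_force: [-0.9, 0.2, 0.1]
grip_width: -0.0001
gripper_force: 0.0
```

Run:
```python
from lie import *
where()
a=grab_frame('top')[92:292,150:400];b=grab_frame('side')[130:330,200:400]
cv2.imwrite('pics/pre2.png',cv2.resize(np.hstack([a,b]),None,fx=1.75,fy=1.75,interpolation=cv2.INTER_CUBIC))
for q in(.16,.17,.18,.19,.2): print(q,np.round(proj('side',C.apply([[-.039,-.086+q,.067],[-.039,-.086+q,.017]])+O)).tolist())
for d in silhouettes('door_tab','side')[:2]: print(d['p'],d['extent'])
```

```text
t 8.68 cubby pos [-0.027   0.1605  0.14  ] world [0.4954 0.0701 0.14  ] F [-0.92  0.25  0.12] w -0.0001
[[-1.0, 0.001, -0.001], [0.001, 1.0, -0.0], [0.001, -0.0, -1.0]] [-0.49  0.31  0.27  2.07 -0.12  0.78  1.5 ]
0.16 [[267.0, 221.0], [268.0, 243.0]]
0.17 [[267.0, 219.0], [267.0, 240.0]]
0.18 [[266.0, 216.0], [267.0, 238.0]]
0.19 [[266.0, 214.0], [266.0, 235.0]]
0.2 [[265.0, 212.0], [266.0, 233.0]]
0.77 [280.4, 211.7, 26.6, 66.8]
0.16 [339.9, 251.2, 74.6, 25.7]
```

View pics/pre2.png

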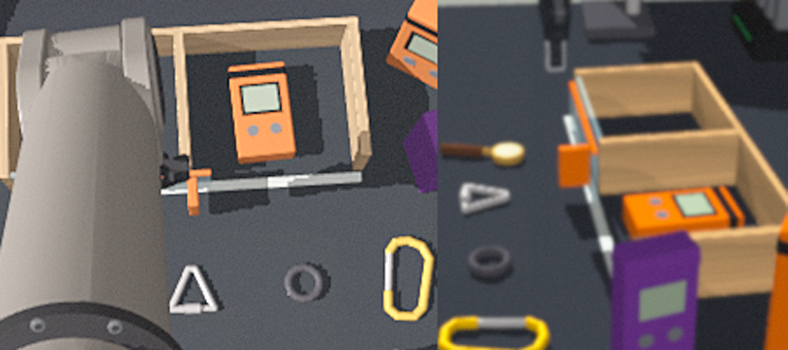

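The transceiver lies flat in the bay at crop (262,110), well clear of the track. The tab is at crop (193,190), and the fingers are beyond it on its +y side. Now I lower them and push the door shut.

>>> apply_moves(moves=[[0, 0, 0, 0, 0, 0.03, -1], [0, 0, 0, 0, 0, 0.03, -1], [0, 0, 0, 0, 0, 0.025, -1], [0, 0, 0, 0, 0, 0.02, -1], [0, 0, 0, 0, 0, 0, -1], [0, 0, 0, 0, -0.015, 0, -1], [0, 0, 0, 0, -0.015, 0, -1], [0, 0, 0, 0, -0.012, 0, -1]])

```text
clock: 9.5
tcp_pos: [0.4999, 0.0279, 0.0363]
orientation: [-0.118, 3.138, 0.0]
contact_force: [-1.2, 2.0, 0.5]
grip_width: -0.0004
gripper_force: 0.1
```

>>> apply_moves(moves=[[0, 0, 0, 0, -0.014, 0, -1], [0, 0, 0, 0, -0.016, 0, -1], [0, 0, 0, 0, -0.016, 0, -1], [0, 0, 0, 0, -0.016, 0, -1], [0, 0, 0, 0, -0.016, 0, -1], [0, 0, 0, 0, -0.016, 0, -1], [0, 0, 0, 0, -0.016, 0, -1], [0, 0, 0, 0, -0.016, 0, -1]])

```text
clock: 10.17
tcp_pos: [0.5101, -0.0969, 0.0365]
orientation: [-0.12, 3.137, 0.001]
contact_force: [2.0, 4.1, -0.9]
grip_width: -0.0001
gripper_force: 1.3
```

```bash
python3 -c "from h import *;where()"
```

```text
t 10.17 cubby pos [-0.0251 -0.0071  0.0365] world [ 0.5101 -0.0969  0.0365] F [ 2.28  3.9  -0.89] w -0.0001
[[-1.0, -0.0, 0.002], [-0.0, 1.0, 0.001], [-0.002, 0.001, -1.0]] [-0.09  0.51  0.2   2.08 -0.19  0.56  1.89]
```

>>> apply_moves(moves=[[0, 0, 0, 0, -0.01, 0, -1], [0, 0, 0, 0, -0.01, 0, -1], [0, 0, 0, 0, -0.01, 0, -1], [0, 0, 0, 0, -0.007, 0, -1], [0, 0, 0, 0, -0.005, 0, -1], [0, 0, 0, 0, -0.003, 0, -1], [0, 0, 0, 0, 0, 0, -1], [0, 0, 0, 0, 0, 0, -1]])

```text
clock: 10.83
tcp_pos: [0.512, -0.1418, 0.0351]
orientation: [0.119, -3.138, 0.0]
contact_force: [-1.0, -0.1, 0.3]
grip_width: -0.0
gripper_force: 0.0
```

```bash
python3 -c "from h import *;where()"
```

```text
t 10.83 cubby pos [-0.0265 -0.0521  0.0351] world [ 0.512  -0.1418  0.0351] F [-0.97 -0.01  0.27] w -0.0
[[-1.0, 0.0, -0.001], [0.0, 1.0, -0.0], [0.001, -0.0, -1.0]] [-0.01  0.53  0.2   2.05 -0.18  0.58  1.97]
```

>>> apply_moves(moves=[[0, 0, 0, 0, -0.003, 0, -1], [0, 0, 0, 0, -0.002, 0, -1], [0, 0, 0, 0, -0.002, 0, -1], [0, 0, 0, 0, -0.002, 0, -1], [0, 0, 0, 0, 0, 0, -1], [0, 0, 0, 0, 0, 0, -1], [0, 0, 0, 0, 0, 0, -1], [0, 0, 0, 0, 0, 0, -1]])

```text
clock: 11.5
tcp_pos: [0.5128, -0.1497, 0.035]
orientation: [0.12, -3.138, -0.002]
contact_force: [-0.8, 6.0, -0.5]
grip_width: -0.0002
gripper_force: 2.6
```

Run:
```python
from h import *
where()
i=grab_frame('side');grab_frame('top')
for n in('side','top'):
  for d in silhouettes('door_tab',n)[:2]: print(n,d['p'],d['extent'])
```

```text
t 11.5 cubby pos [-0.0264 -0.06    0.035 ] world [ 0.5128 -0.1497  0.035 ] F [-0.37  6.03 -0.48] w -0.0002
[[-1.0, -0.001, -0.001], [-0.001, 1.0, 0.001], [0.001, 0.001, -1.0]] [ 0.01  0.53  0.2   2.05 -0.19  0.58  1.99]
side 0.77 [295.6, 259.6, 27.6, 51.9]
side 0.37 [341.6, 233.3, 123.6, 130.8]
top 0.57 [288.1, 192.4, 60.3, 10.3]
```

>>> apply_moves(moves=[[0, 0, 0, 0, -0.002, 0, -1], [0, 0, 0, 0, -0.001, 0, -1], [0, 0, 0, 0, 0, 0, -1], [0, 0, 0, 0, 0, 0, -1], [0, 0, 0, 0, 0, 0, -1], [0, 0, 0, 0, 0, 0, -1], [0, 0, 0, 0, 0, 0, -1], [0, 0, 0, 0, 0, 0, -1]])

```text
clock: 12.37
tcp_pos: [0.5127, -0.1499, 0.035]
orientation: [0.124, -3.137, -0.007]
contact_force: [-3.1, 12.4, 3.4]
grip_width: 0.0
gripper_force: 6.4
```

```bash
python3 -c "from h import *;where()"
```

```text
t 12.37 cubby pos [-0.0264 -0.0601  0.035 ] world [ 0.5127 -0.1499  0.035 ] F [-2.15 12.64  3.44] w 0.0
[[-1.0, -0.003, -0.002], [-0.003, 1.0, 0.004], [0.002, 0.004, -1.0]] [ 0.01  0.53  0.2   2.04 -0.19  0.58  1.99]
```

The force doubled while the tip moved only 0.2 mm, so the door is on its stop. I back off +y, retreat, rise, and check with a picture.

>>> apply_moves(moves=[[0, 0, 0, 0, 0.01, 0, -1], [0, 0, 0, 0, 0.015, 0, -1], [0, 0, 0, 0.025, 0, 0, -1], [0, 0, 0, 0.02, 0, 0, -1], [0, 0, 0, 0, 0, -0.03, -1], [0, 0, 0, 0, 0, -0.04, -1], [0, 0, 0, 0, 0, -0.04, -1], [0, 0, 0, 0, 0, -0.04, -1]])

```text
clock: 13.03
tcp_pos: [0.4663, -0.1332, 0.1872]
orientation: [-0.116, 3.139, -0.002]
contact_force: [0.5, 0.6, -0.1]
grip_width: 0.0
gripper_force: 0.0
```

>>> apply_moves(moves=[[0, 0, 0, 0, 0.03, 0, -1], [0, 0, 0, 0, 0.04, 0, -1], [0, 0, 0, 0, 0.04, 0, -1], [0, 0, 0, 0, 0.04, 0, -1], [0, 0, 0, 0, 0.04, 0, -1], [0, 0, 0, 0, 0.03, 0, -1], [0, 0, 0, 0, 0, 0, -1], [0, 0, 0, 0, 0, 0, -1]])

```text
clock: 13.7
tcp_pos: [0.4504, 0.0884, 0.1855]
orientation: [-0.124, 3.138, -0.0]
contact_force: [0.3, -0.8, -0.2]
grip_width: -0.0
gripper_force: 0.0
```

Run:
```python
from lie import *
where()
a=grab_frame('top')[92:292,150:400];b=grab_frame('side')[130:330,200:400]
cv2.imwrite('pics/end.png',cv2.resize(np.hstack([a,b]),None,fx=1.75,fy=1.75,interpolation=cv2.INTER_CUBIC))
```

```text
t 13.7 cubby pos [-0.0704  0.1821  0.1855] world [0.4504 0.0884 0.1855] F [ 0.24 -0.84 -0.22] w -0.0
[[-1.0, -0.003, 0.001], [-0.003, 1.0, -0.0], [-0.001, -0.0, -1.0]] [-0.44  0.17  0.12  2.11 -0.03  0.86  1.35]
```

View pics/end.png

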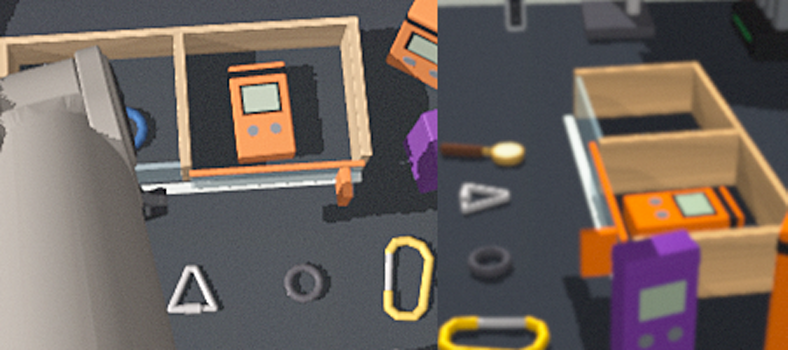

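The door is shut across the doorway from crop (190,172) to (365,165), with the tab at (343,185). The transceiver lies screen up behind it, and the bystanders in view have not moved.

```bash
python3 -c "from h import *;print(order.hand_in())"
```

```text
the job is handed in; nothing more can be done
None
```

The transceiver lies flat on its back, screen up, inside the cubby about 33 mm clear of the door line; the door is shut against its stop, nothing was picked up, and the job was handed in at about 14 s.

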